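# Fit the tall sleeve on the lamp socket

## Task

Pick up the tall brass bulb-holder sleeve and lower it, upright, over the spigot of the lamp socket bolted to the bench until its foot sits fully home on the socket's round flange; keep hold of it until it is well down over the spigot instead of dropping it, then let go. Leave the short brass sleeve and the glass prism standing where they are.

Things in the scene. Friction and masses are not known exactly. Their poses are not given: they have to be found in the camera images.
- tall_sleeve: The sleeve to fit: a plain brass tube, 80 mm tall, 44 mm outside diameter, bore 35 mm, open right through, with a foot ring 54 mm in diameter and 8 mm high at its lower end; 0.15 to 0.31 kg. It stands upright on the bench, foot down. Origin: centre of its underside, z up along the tube. It is round, so yaw does not matter.
- socket: The lamp socket, fixed: a dark steel plate 110 x 110 x 10 mm with corner bolts; on it a round brass flange 72 mm wide, flat top 22 mm above the bench; from its centre an upright brass spigot, 20 mm diameter, rises 45 mm (tip 67 mm above the bench), its last 20 mm tapering to 8 mm. Origin: centre of the plate's underside, below the spigot; z up. A seated sleeve's origin is 22 mm above it.
- short_sleeve: A bystander: a brass sleeve of the same diameters and foot ring as the tall one but only 38 mm tall, standing upright. Origin: centre of its underside. Not to be moved.
- prism: A bystander: a glass prism standing on end, 50 mm tall, an equal-sided triangle in plan with corners 32 mm from its centre (sides 55 mm). Origin: centre of its underside, x towards one corner. Not to be moved.
Things that resemble listed ones, but are neither listed nor needed, are in the scene too. Of the things like the socket, leave any that is red; of the rest the smaller one is meant. What is shaped like the tall_sleeve but green or pink is not meant.

How it is judged:
By the outcome, as a careful person would: the job done as asked, in the order asked, and still so for the second after the job is handed in, with the robot touching nothing.
It also fails if it takes over 40 s, if anything falls off the work surface, if the arm or the gripper's body presses on something with over 40 N, if the wrist force passes 120 N, or if a joint passes its speed limit or range.

## Robot

A 6-joint arm with a two-finger parallel gripper is mounted at the origin on the work surface. World frame = base frame: x ahead of the robot, y to its left, z up, the work surface at z = 0. Lengths are in mm, angles in rad, forces in N, time in s.
With the tool pointing down it reaches from about 225 to 725 mm from the base axis. Payload 3.1 kg.
Tool frame: the origin (TCP) lies at the very end of the fingers, on their centre line; the grasp point (between the pads) lies 19 mm behind it; z points along the fingers, y is the direction in which the jaws open and shut (so a half turn about z gives the same grasp; the last joint's range is limited). The gripper opens to 85 mm and grips with 20 to 120 N. Pads are 22 mm wide; open, the fingers measure 114 mm over their backs; the gripper's body (76 mm by 85 mm) begins 54 mm behind the grasp point. The pads swing forward as they close: fully open they stand 13 mm farther back than shut.
Start: joints at [1.152, 0.048, 0.099, 1.622, 0, 1.443], TCP at [150.535, 502.948, 231.312] pointing down, gripper open.
Joint ranges: [-2.91, 2.91], [-0.99, 1.94], [-1.21, 1.42], [-2.12, 2.29], [-1.49, 1.47], [-3.14, 3.14]. Speed limits (rad/s): [2.79, 2.79, 3.14, 3.14, 3.14, 3.14].

## Interface

Orientations are given as [roll, pitch, yaw] about the fixed x, y, z axes, in that order (R = Rz(yaw) Ry(pitch) Rx(roll)).
In Python, from station import r, cams gives the robot as it stands.
- The arm moves only by the tool carry_out, never from a script. Its argument "motion" is a list of rows, each a list of 7 numbers: the shift along the tool's x, y, z in m, then the turn, a rotation vector about the tool's x, y, z in rad, then the opening, from -1 (shut) to 1 (fully open). A call has 1 to 8 rows; each row is the pose to reach, as a shift and turn from the pose commanded when the call began, along the tool's axes at that moment; what a row does not reach only later rows make up. A row lasts 1/10 s, in which the tool goes at most 50 mm and 8.59 degrees, less where a joint would pass 70% of its speed; a pose out of reach is approached as far as the arm can. A call with a gripper value outside its range is refused whole. The fingers move at their own pace and stop on an object; "grip_force" is the grip in N (left out, the last holds). Time passes only in rows, so rows that repeat a pose let the fingers close. It gives the time, the measured TCP pose, the force and the opening at its end, in the units of the state.
- r.state(): the state, without advancing time (a new reading comes with each control period).
- cams.snapshot(name): name is "scene" or "top" or "wrist"; returns (picture, depth): 480x640x3 uint8, blue, green, red; 480x640 float32, mm along the optical axis (not along the pixel's ray), 0 where there is no reading.
- cams.camera_info(name): a dict with "fov_y" (degrees; the focal length in pixels is half the picture's height over the tangent of half this angle, whatever the lens; pixels are square), "cx", "cy" (the principal point, pixels), "k1" (the pictures are not rectified: a ray, as slopes to the right and down, at radius r is drawn at 1 + k1 r^2 times it, then the intrinsics apply), "position" and "rotation" of the camera in the world; the wrist camera has in their place "hand_eye" (4x4, takes a point from camera to tool coordinates, whose origin is the TCP and whose axes are the flange's). Camera axes: x right, y down, z forward; pixel columns grow to the right and rows downward; lengths in mm; the calibration is good to about 2 mm. A picture is of the moment at which its call begins: read the wrist's pose just before it. camera_info takes no time and is no camera call.
- r.hand_in(): hands the job in, once; it reports no verdict.
Trained networks look in the newest picture that a camera, given by its name, has taken for a name from the list of things; names that differ only in an ending like _2 or _b are one class to them, and where a whole thing is asked for, a point or a joint stands for the part that bears it (a point fixed in the world has none). Each returns a list of dicts, best first, with "confidence" (0 to 1); they miss things now and then, are a little off and sometimes report something else, mostly with a low value. They report only what shows in the picture. A call takes as long as a camera call. They do not tell look-alikes from the thing itself.
- cams.boxes_of(camera, thing): "extent" ([left, top, right, bottom] in pixels, round what is visible of it).
- cams.trace(camera, thing): "mask" (480x640 bool, what is visible of it) and "extent" ([left, top, right, bottom] in pixels, round what is visible of it).
- cams.tip_of(camera, thing): "xy" ([column, row] in pixels: a listed point, or the origin of a listed thing).
The state is a dict: "t": time; "qpos": joint angles; "joint_velocities": joint speeds; "joint_torque": joint torques, N m; "position": TCP position; "eef_rot": TCP orientation; "ft_force": force on the tool from outside, world axes, zero at the start; "moment": the same for the moment, N m; "gripper_width": finger opening in mm.
Only numpy, scipy, OpenCV 4.12 (cv2) and the standard library are available. Lean on these libraries where they do the work, as an engineer would, in place of code of your own. Each camera call takes 0.05 s, during which the arm holds its last target. There are 200 camera calls.

## Working session

There is one attempt and no reset: what is moved stays moved. The work goes in short steps, Python scripts to look and compute and a tool call to move; the robot and the scene stay as the last step left them, time stands still between calls to the robot, and variables do not carry over. Pictures are saved under pics/ and viewed, about 8 in all and at most 12, crops included, and the job is handed in when it is done.

Besides the shell and the picture viewer there is one more tool, called after "Call:" as name(argument=value, ...) on one line, values as JSON. carry_out: Moves the arm, as the interface text tells. Its arguments: {"type":"object","properties":{"motion":{"type":"array","items":{"type":"array","items":{"type":"number"}}},"grip_force":{"type":"number"}},"required":["motion"]}

```bash
mkdir -p pics; cat > h.py <<'E'
import numpy as np, cv2
from scipy.spatial.transform import Rotation as R
from station import r, cams
def cam_pose(n, st=None):
    i=cams.camera_info(n)
    if 'hand_eye' in i:
        T=np.eye(4); T[:3,:3]=R.from_euler('xyz',st['eef_rot']).as_matrix(); T[:3,3]=st['position']
        return i, T@np.array(i['hand_eye'])
    T=np.eye(4); T[:3,:3]=np.array(i['rotation']).reshape(3,3); T[:3,3]=i['position']
    return i,T
def K(i):
    f=240/np.tan(np.radians(i['fov_y'])/2)
    return np.array([[f,0,i['cx']],[0,f,i['cy']],[0,0,1]]), np.array([i['k1'],0,0,0,0.])
def cloud(n, depth, st=None):
    i,T=cam_pose(n,st); k,d=K(i)
    v,u=np.mgrid[0:480,0:640]
    s=cv2.undistortPoints(np.stack([u,v],-1).reshape(-1,1,2).astype(float),k,d).reshape(480,640,2)
    p=np.concatenate([s*depth[...,None],depth[...,None]],-1)
    w=p@T[:3,:3].T+T[:3,3]; w[depth<=0]=np.nan
    return w
E
python3 - <<'E'
from h import *
print(r.state())
for n in ['top','scene']:
    im,d=cams.snapshot(n); cv2.imwrite(f'pics/{n}1.png',im); np.savez(f'{n}1.npz',im=im,d=d)
    print(n,{k:v for k,v in cams.camera_info(n).items()})
    for t in ['tall_sleeve','socket','short_sleeve','prism']:
        for b in cams.trace(n,t):
            w=cloud(n,d)[b['mask']]; 
            print(n,t,round(b['confidence'],2),np.round(b['extent']),'med',np.round(np.nanmedian(w,0)),'zmax',np.round(np.nanpercentile(w[:,2],98)), 'bgr',np.median(im[b['mask']],0))
E
```

```text
{'t': 0.0, 'qpos': array([ 1.15220314e+00,  4.87545158e-02,  9.75751371e-02,  1.62196766e+00,
       -2.86898319e-09,  1.44301431e+00]), 'joint_velocities': array([-0.00110705,  0.00230559,  0.0006349 ,  0.00099024,  0.00067744,
       -0.00105602]), 'joint_torque': array([-1.66567024e-04, -3.38788390e+01,  3.20011747e+01,  2.05169781e-02,
       -4.13954217e-05, -1.58829142e-06]), 'position': array([150.28829859, 502.39844159, 230.1037954 ]), 'eef_rot': array([-3.13926111e+00, -2.99558503e-04,  2.85078114e+00]), 'ft_force': array([ 0.52843986, -0.36273127,  0.11285906]), 'moment': array([-0.01801732, -0.03377221, -0.00763382]), 'gripper_width': 85.2110941639753}
top {'fov_y': 45.69207047318522, 'cx': 334.1706194889808, 'cy': 238.74308223583856, 'k1': -0.08127502165289588, 'position': array([ 364.3773725 ,   49.13302235, 1141.27328014]), 'rotation': array([-3.04686292, -0.00640666, -1.56253475])}Traceback (most recent call last):
  File "<stdin>", line 8, in <module>
  File "h.py", line 15, in cloud
    i,T=cam_pose(n,st); k,d=K(i)
        ~~~~~~~~^^^^^^
  File "h.py", line 9, in cam_pose
    T=np.eye(4); T[:3,:3]=np.array(i['rotation']).reshape(3,3); T[:3,3]=i['position']
                          ~~~~~~~~~~~~~~~~~~~~~~~~~~~~~~~^^^^^
ValueError: cannot reshape array of size 3 into shape (3,3)
```

```bash
sed -i "s/np.array(i\['rotation'\]).reshape(3,3)/R.from_euler('xyz',i['rotation']).as_matrix()/" h.py
python3 - <<'E'
from h import *
ims=[]
for n in ['top','scene']:
    im,d=cams.snapshot(n); np.savez(f'{n}1.npz',im=im,d=d); ims.append(im)
    cv2.imwrite(f'pics/{n}1.png',im)
    w0=cloud(n,d); print(n,'bench z',np.nanmedian(w0[...,2]))
    for t in ['tall_sleeve','socket','short_sleeve','prism']:
        for b in cams.trace(n,t):
            w=w0[b['mask']]; 
            print(n,t,round(b['confidence'],2),np.round(b['extent']),'med',np.round(np.nanmedian(w,0)),'zmax',np.round(np.nanpercentile(w[:,2],98)), 'bgr',np.median(im[b['mask']],0))
E
```

```text
top bench z 1.0777996882574143
top tall_sleeve 0.85 [416. 123. 445. 164.] med [ 663. -145.   41.] zmax 82.0 bgr [ 52.5 143.5 194.5]
top tall_sleeve 0.57 [456. 164. 492. 194.] med [ 590. -227.   48.] zmax 82.0 bgr [155. 126. 233.]
top tall_sleeve 0.57 [470. 100. 503. 133.] med [ 714. -262.   48.] zmax 83.0 bgr [ 50. 135.  18.]
top tall_sleeve 0.51 [202. 138. 270. 198.] med [608. 237.  12.] zmax 53.0 bgr [ 88. 110. 127.]
top tall_sleeve 0.48 [431. 209. 458. 237.] med [ 499. -172.   13.] zmax 41.0 bgr [ 62. 177. 233.]
top socket 0.6 [205. 144. 269. 202.] med [609. 237.  12.] zmax 53.0 bgr [ 88. 110. 127.]
top short_sleeve 0.77 [431. 210. 456. 237.] med [ 500. -169.   23.] zmax 42.0 bgr [ 62. 186. 236.]
top prism 0.57 [368. 208. 393. 235.] med [507. -53.  50.] zmax 54.0 bgr [192. 217. 219.]
scene bench z 2.551641489972667
scene tall_sleeve 0.92 [174. 222. 198. 260.] med [ 609. -223.   57.] zmax 82.0 bgr [126. 100. 190.]
scene tall_sleeve 0.84 [128. 250. 159. 287.] med [ 731. -254.   48.] zmax 81.0 bgr [ 50. 115.  36.]
scene tall_sleeve 0.71 [186. 245. 212. 288.] med [ 681. -136.   48.] zmax 82.0 bgr [ 62. 129. 171.]
scene socket 0.95 [344. 217. 425. 271.] med [399. 207.  16.] zmax 77.0 bgr [56. 60. 63.]
scene socket 0.64 [339. 285. 408. 332.] med [628. 248.  13.] zmax 58.0 bgr [55. 58. 62.]
scene socket 0.61 [427. 206. 485. 239.] med [230. 348.  13.] zmax 58.0 bgr [ 21.  23. 132.]
scene short_sleeve 0.6 [216. 229. 239. 248.] med [ 516. -166.   23.] zmax 41.0 bgr [ 61. 127. 168.]
scene prism 0.93 [256. 231. 281. 254.] med [521. -48.  34.] zmax 53.0 bgr [111. 121. 133.]
```

View pics/top1.png

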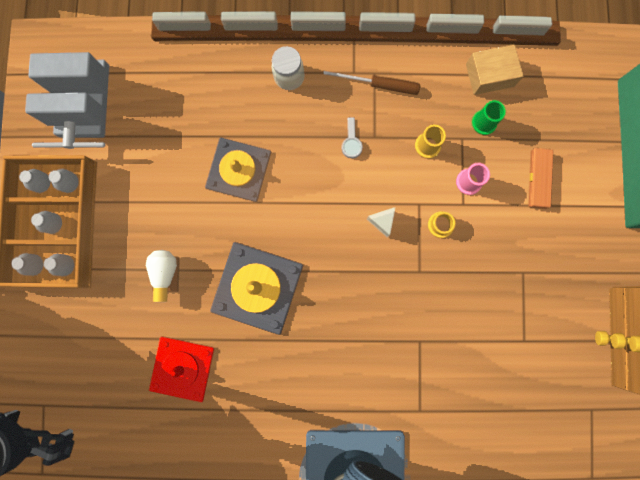

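View pics/scene1.png

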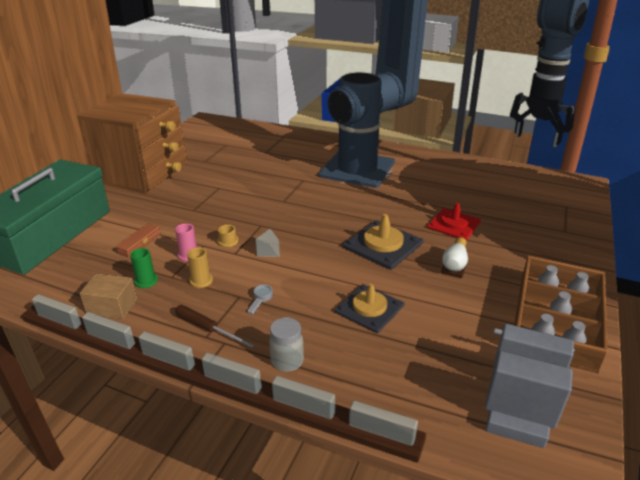

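```bash
python3 - <<'E'
from h import *
from scipy.optimize import least_squares
def circ(p,r0=None):
    c=p.mean(0)
    f=lambda x:np.hypot(*(p-x[:2]).T)-(x[2] if r0 is None else r0)
    return least_squares(f,[*c,20],loss='soft_l1').x
for n in ['top','scene']:
    z=np.load(n+'1.npz'); w=cloud(n,z['d']); 
    def sl(x,y,rad,a,b):
        m=(np.hypot(w[...,0]-x,w[...,1]-y)<rad)&(w[...,2]>a)&(w[...,2]<b); return w[m]
    p=sl(668,-145,40,76,90); print(n,'sleeve rim',len(p),np.round(p.mean(0),1),'mid',np.round((p.min(0)+p.max(0))/2,1),np.round(np.ptp(p,axis=0),1))
    for nm,x,y in [('small',608,237),('big',400,207)]:
        p=sl(x,y,110,18,28); print(nm,'flange',len(p),np.round(p.mean(0),1),'mid',np.round((p.min(0)+p.max(0))/2,1),np.round(np.ptp(p,axis=0),1))
        p=sl(x,y,60,40,90); print(nm,'spigot',len(p),np.round(p.mean(0),1),np.round(p[:,2].max(),1))
        p=sl(x,y,110,5,14); print(nm,'plate',len(p),'size',np.round(cv2.minAreaRect(p[:,:2].astype(np.float32)),1) if 0 else cv2.minAreaRect(p[:,:2].astype(np.float32)))
im=np.load('top1.npz')['im']
a=cv2.resize(im[90:250,350:520],None,fx=2.3,fy=2.3,interpolation=2); b=cv2.resize(im[125:345,195:315],(int(120*368/220),368))
cv2.imwrite('pics/crop.png',np.hstack([a,b]))
E
```

```text
top sleeve rim 154 [ 665.8 -146.6   79.9] mid [ 666.1 -146.2   80.6] [44.4 43.2  9. ]
small flange 848 [611.5 239.1  22.6] mid [610.4 249.4  23. ] [101.9  90.8  10. ]
small spigot 81 [609.1 237.9  56.9] 69.5
small plate 1784 size ((605.7197265625, 232.75799560546875), (196.1802978515625, 198.88729858398438), 10.609274864196777)
big flange 547 [376.1 195.2  24. ] mid [378.6 199.6  23. ] [160.6 164.   10. ]
big spigot 159 [373.3 193.   72. ] 89.9
big plate 1907 size ((393.2178955078125, 208.07672119140625), (209.82423400878906, 207.47235107421875), 35.621238708496094)
scene sleeve rim 109 [ 670.  -143.8   79.6] mid [ 670.  -144.7   80.4] [43.2 44.6  8.7]
small flange 527 [621.4 244.7  22.5] mid [622.7 251.7  22.8] [86.1 88.8  9.5]
small spigot 105 [619.6 243.9  54.5] 70.0
small plate 1061 size ((598.609130859375, 247.62637329101562), (208.80198669433594, 188.45993041992188), 34.73122024536133)
big flange 249 [399.6 207.4  22.3] mid [380.2 199.6  23. ] [157.5 152.6  10. ]
big spigot 186 [383.3 201.7  63.9] 89.6
big plate 611 size ((398.3671875, 205.009033203125), (204.9158935546875, 194.57440185546875), 15.538193702697754)
```

View pics/crop.png

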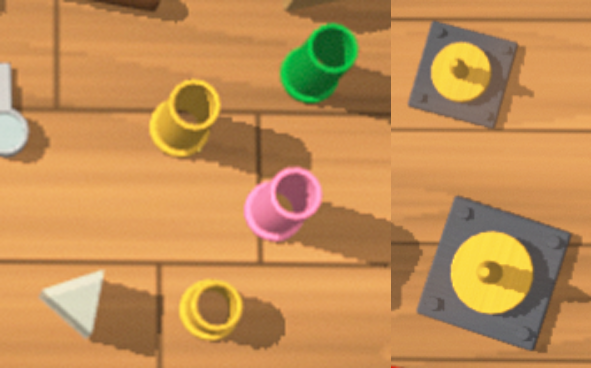

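Candidates in the top image: the sleeves at (430,140) brass, (473,179) pink and (489,117) green, where only the brass one fits. For the sockets, (238,170) is the smaller grey one with its tip about 68 mm up, (257,288) is larger with its tip about 90 mm up, and (182,370) is red, so (238,170) is the one meant. The crop confirms both picks. I'm moving above the sleeve now.

Call:
carry_out(motion=[[-0.034,-0.024,0,0,0,0,1],[-0.068,-0.048,0,0,0,0,1],[-0.102,-0.072,0,0,0,0,1],[-0.136,-0.096,0,0,0,0,1],[-0.17,-0.12,0,0,0,0,1],[-0.204,-0.144,0,0,0,0,1],[-0.238,-0.168,0,0,0,0,1],[-0.272,-0.192,0,0,0,0,1]])

```text
t: 1.4
position: [356.9, 239.6, 231.6]
eef_rot: [3.141, 0.001, 2.851]
ft_force: [0.6, 0.7, -0.0]
gripper_width: 85.4
```

Call:
carry_out(motion=[[-0.034,-0.024,0,0,0,0,1],[-0.068,-0.048,0,0,0,0,1],[-0.102,-0.072,0,0,0,0,1],[-0.136,-0.096,0,0,0,0,1],[-0.17,-0.12,0,0,0,0,1],[-0.204,-0.144,0,0,0,0,1],[-0.238,-0.168,0,0,0,0,1],[-0.272,-0.192,0,0,0,0,1]])

```text
t: 2.2
position: [562.5, -22.5, 231.4]
eef_rot: [3.141, 0.0, 2.85]
ft_force: [0.5, -0.1, 0.5]
gripper_width: 85.6
```

Call:
carry_out(motion=[[-0.034,-0.023,0.005,0,0,0,1],[-0.068,-0.046,0.01,0,0,0,1],[-0.102,-0.068,0.015,0,0,0,1],[-0.137,-0.09,0.02,0,0,0,1],[-0.137,-0.09,0.02,0,0,0,1]])

```text
t: 2.7
position: [668.4, -150.9, 204.9]
eef_rot: [-3.14, -0.006, 2.846]
ft_force: [-0.5, -0.5, -1.0]
gripper_width: 85.7
```

```bash
python3 - <<'E'
from h import *
st=r.state(); print(st['t'],st['position'],st['eef_rot'],st['qpos'],st['gripper_width'])
im,d=cams.snapshot('wrist'); np.savez('w1.npz',im=im,d=d); cv2.imwrite('pics/w1.png',im)
w=cloud('wrist',d,st)
for b in cams.trace('wrist','tall_sleeve'):
    print(b['confidence'],b['extent'],np.median(im[b['mask']],0))
    p=w[b['mask']]; p=p[(p[:,2]>74)&(p[:,2]<92)]
    if len(p): print(len(p),p.mean(0),(p.min(0)+p.max(0))/2,np.ptp(p,axis=0))
E
```

```text
2.7 [ 668.36344496 -150.874248    204.89851349] [-3.14018193 -0.00571718  2.84626197] [-3.19095031e-01  4.95481620e-01  5.86261718e-01  1.66725847e+00
 -1.54617987e-03 -2.37639894e-02] 85.74498343844135
0.82 [292.8, 186.5, 347.5, 253.6] [ 62. 101. 125.]
921 [ 665.93550042 -146.89656805   79.30597365] [ 666.11053029 -146.96465288   78.03833676] [43.48793035 43.33478224  8.03859353]
0.79 [159.7, 134.8, 244.5, 200.5] [138. 112. 187.]
1122 [ 591.65349774 -229.69867908   79.19624695] [ 592.51775742 -229.88026038   78.1115258 ] [42.90699709 43.55131921  8.2186731 ]
0.59 [184.9, 260.9, 255.1, 342.2] [ 60. 107.  48.]
545 [ 711.91254464 -255.01574024   78.96333245] [ 717.01016417 -262.25224383   77.96945343] [44.0023688  38.61903377  7.77457935]
```

View pics/w1.png

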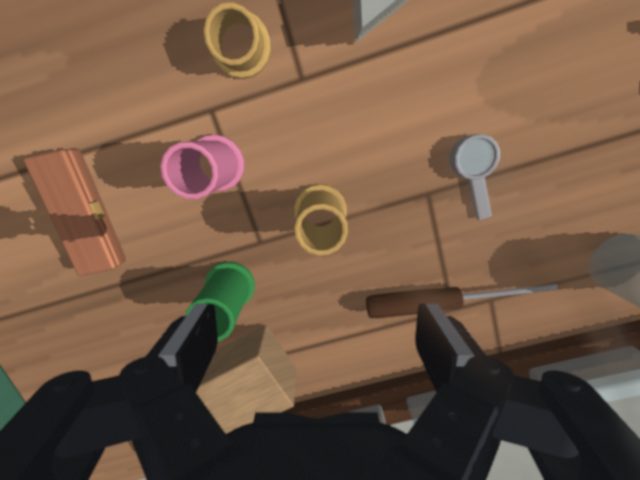

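The wrist view shows the brass sleeve at (321,220), between and below the fingers. It places the sleeve at about (666,-147), with the pink one at (203,167) and the green one at (222,300). I'll descend partway and re-check.

Call:
carry_out(motion=[[0,0,0.03,0,0,0,1],[0,0,0.06,0,0,0,1],[0,0,0.09,0,0,0,1],[0,0,0.09,0,0,0,1],[0,0,0.09,0,0,0,1]])

```text
t: 3.3
position: [666.4, -145.2, 122.5]
eef_rot: [3.141, -0.0, 2.852]
ft_force: [0.8, -0.8, 0.6]
gripper_width: 85.4
```

```bash
python3 - <<'E'
from h import *
cams.snapshot('top')
st=r.state(); print(st['t'],st['position'],st['eef_rot'],st['qpos'],st['ft_force'])
im,d=cams.snapshot('wrist')
w=cloud('wrist',d,st)
p=w[(np.hypot(w[...,0]-666,w[...,1]+147)<32)&(w[...,2]>72)&(w[...,2]<90)]
print(len(p),p.mean(0),(p.min(0)+p.max(0))/2,np.ptp(p,axis=0))
E
```

```text
3.35 [ 667.58174009 -145.78743145  124.16330648] [3.14155261 0.00319687 2.85178509] [-3.13121174e-01  4.66270016e-01  3.86176605e-01  1.48750785e+00
  1.14559991e-04 -2.33134912e-02] [ 0.1429868  -0.61629762  0.54734835]
1958 [ 665.86168438 -146.85242542   78.72133768] [ 666.36868561 -146.84929558   76.99819605] [43.99395806 43.34668119  9.98660265]
```

Call:
carry_out(motion=[[0.001,-0.001,0.02,0,0,0,1],[0.001,-0.001,0.04,0,0,0,1],[0.001,-0.001,0.06,0,0,0,1],[0.001,-0.001,0.082,0,0,0,1],[0.001,-0.001,0.082,0,0,0,1],[0.001,-0.001,0.082,0,0,0,-1],[0.001,-0.001,0.082,0,0,0,-1],[0.001,-0.001,0.082,0,0,0,-1]], grip_force=50)

```text
t: 4.2
position: [667.5, -147.4, 42.1]
eef_rot: [3.141, 0.004, 2.851]
ft_force: [-0.4, 1.1, 13.0]
gripper_width: 43.7
```

Call:
carry_out(motion=[[0,0,0,0,0,0,-1],[0,0,0,0,0,0,-1],[0,0,0,0,0,0,-1],[0,0,0,0,0,0,-1],[0,0,0,0,0,0,-1]])

```text
t: 4.7
position: [667.6, -147.3, 42.3]
eef_rot: [3.141, 0.005, 2.851]
ft_force: [-0.7, 0.5, 6.2]
gripper_width: 43.3
```

Call:
carry_out(motion=[[0,0,-0.01,0,0,0,-1],[0,0,-0.03,0,0,0,-1],[0,0,-0.055,0,0,0,-1],[0,0,-0.08,0,0,0,-1],[0,0,-0.105,0,0,0,-1],[0,0,-0.12,0,0,0,-1],[0,0,-0.12,0,0,0,-1],[0,0,-0.12,0,0,0,-1]])

```text
t: 5.5
position: [665.5, -147.1, 158.6]
eef_rot: [-3.141, -0.001, 2.851]
ft_force: [-0.2, 0.5, -3.1]
gripper_width: 43.2
```

```bash
python3 - <<'E'
from h import *
im,d=cams.snapshot('scene'); cv2.imwrite('pics/s2.png',im)
im2,d=cams.snapshot('wrist'); 
st=r.state(); print(st['t'],st['position'],st['eef_rot'],st['ft_force'],st['moment'],st['gripper_width'])
cv2.imwrite('pics/c2.png',np.hstack([cv2.resize(im[120:320,100:340],(480,400)),cv2.resize(im2,(320,240))[:, :].repeat(1,0) if 0 else cv2.copyMakeBorder(cv2.resize(im2,(320,240)),0,160,0,0,0)]))
E
```

```text
5.6 [ 664.68381968 -146.76136001  156.9402848 ] [ 3.1415503  -0.00395818  2.85078564] [-0.14039394  0.28501238 -2.21417941] [0.03031916 0.04710844 0.01720511] 43.17190577473626
```

View pics/c2.png

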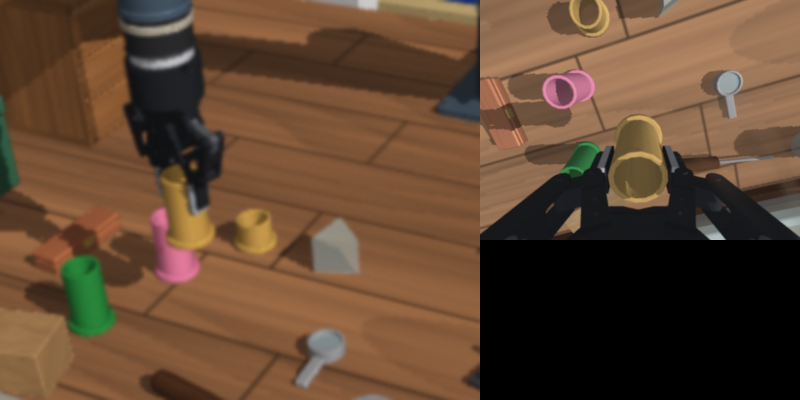

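The sleeve is held upright at crop pixel (188,205), and the bystanders stand untouched. I'm carrying it toward the socket.

Call:
carry_out(motion=[[0.01,0.02,0,0,0,0,-1],[0.025,0.052,0,0,0,0,-1],[0.042,0.088,0,0,0,0,-1],[0.058,0.125,0,0,0,0,-1],[0.075,0.16,0,0,0,0,-1],[0.092,0.196,0,0,0,0,-1],[0.108,0.23,0,0,0,0,-1],[0.12,0.26,0,0,0,0,-1]])

```text
t: 6.4
position: [623.5, 138.4, 157.2]
eef_rot: [-3.14, -0.004, 2.852]
ft_force: [-0.6, -0.1, -2.6]
gripper_width: 43.4
```

Call:
carry_out(motion=[[0,0,0,0,0,0,-1],[0,0,0,0,0,0,-1]])

```text
t: 6.6
position: [624.2, 137.0, 157.4]
eef_rot: [-3.14, -0.003, 2.853]
ft_force: [-1.1, -1.7, -2.3]
gripper_width: 43.6
```

```bash
python3 - <<'E'
from h import *
st=r.state(); print(st['t'],st['position'],st['eef_rot'],st['gripper_width'])
im,d=cams.snapshot('wrist'); cv2.imwrite('pics/w3.png',im)
w=cloud('wrist',d,st)
hsv=cv2.cvtColor(im,cv2.COLOR_BGR2HSV)
rad=np.hypot(w[...,0]-610,w[...,1]-239)
f=w[(rad<50)&(w[...,2]>17)&(w[...,2]<28)]; print('flange',len(f),f.mean(0),(f.min(0)+f.max(0))/2,np.ptp(f,axis=0))
for a,b in [(30,40),(40,50),(50,60),(60,72)]:
    p=w[(rad<30)&(w[...,2]>a)&(w[...,2]<b)]; print(a,len(p),p.mean(0),np.ptp(p,axis=0))
# sleeve held: foot/rim
ps=st['position']; q=w[(np.hypot(w[...,0]-ps[0],w[...,1]-ps[1])<45)&(w[...,2]>90)&(w[...,2]<210)&(hsv[...,1]>90)]
print('held z range',np.percentile(q[:,2],[0.5,50,99.5]))
t=q[q[:,2]>np.percentile(q[:,2],99)-7]; print('rim mid',(t.min(0)+t.max(0))/2,np.ptp(t,axis=0))
E
```

```text
6.6 [624.20589518 137.04150545 157.44957849] [-3.13964653e+00 -2.65738874e-03  2.85272163e+00] 43.553189517038724
flange 5404 [610.28917083 238.92111993  22.12435887] [612.4799303  239.95906065  22.48007641] [71.05899446 70.59462021 10.95517888]
30 114 [607.8440479  234.03623348  34.8632094 ] [16.08376738 16.34889575  9.87187142]
40 170 [608.51817426 234.83308672  45.96270364] [18.00798577 18.45766549  9.87630981]
50 268 [609.70818872 236.51107069  54.67727217] [16.95336613 16.26881653  9.94622852]
60 249 [611.57565495 238.65679037  64.9182356 ] [11.99745554 10.83117707  8.65351485]
held z range [119.68311749 178.28543754 196.59940211]
rim mid [622.58669008 139.77377086 199.45385953] [46.36138477 84.1246072  20.41132213]
```

View pics/w3.png

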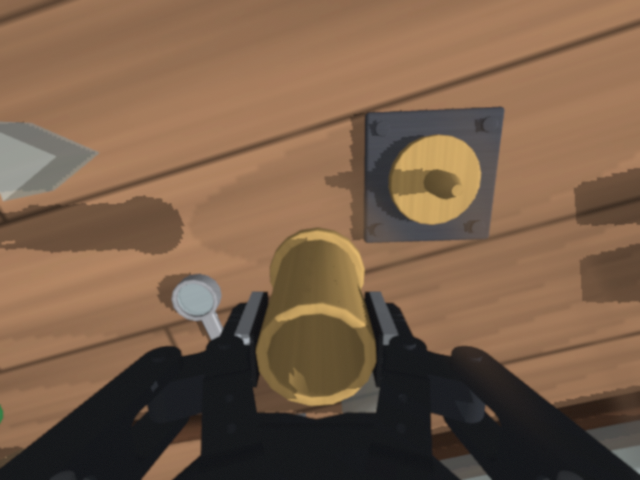

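Call:
carry_out(motion=[[0.013,0.03,0,0,0,0,-1],[0.026,0.06,0,0,0,0,-1],[0.036,0.085,0,0,0,0,-1],[0.04,0.0945,0,0,0,0,-1],[0.04,0.0945,0,0,0,0,-1],[0.04,0.0945,0.02,0,0,0,-1],[0.04,0.0945,0.035,0,0,0,-1],[0.04,0.0945,0.035,0,0,0,-1]])

```text
t: 7.45
position: [612.2, 236.0, 120.2]
eef_rot: [-3.137, -0.006, 2.849]
ft_force: [-0.2, -0.3, -3.2]
gripper_width: 43.3
```

```bash
python3 - <<'E'
from h import *
st=r.state(); print(st['t'],st['position'],st['eef_rot'],st['gripper_width'])
im,d=cams.snapshot('wrist')
w=cloud('wrist',d,st); P=st['position']
hsv=cv2.cvtColor(im,cv2.COLOR_BGR2HSV); br=(hsv[...,0]>12)&(hsv[...,0]<30)&(hsv[...,1]>90)
m=(np.hypot(w[...,0]-P[0],w[...,1]-P[1])<40)&(w[...,2]>155-40)&br
q=w[m]; zt=np.percentile(q[:,2],98); t=q[q[:,2]>zt-5]
print('rim z',zt,'mid',(np.percentile(t,1,axis=0)+np.percentile(t,99,axis=0))/2,np.ptp(t,axis=0))
im2,_=cams.snapshot('scene'); im3,_=cams.snapshot('top')
cv2.imwrite('pics/c4.png',np.hstack([cv2.resize(im,(400,300)),cv2.resize(im2[180:345,270:490],(400,300),interpolation=2)]))
E
```

```text
7.45 [612.18527542 235.98734791 120.18072341] [-3.1370825  -0.00593653  2.84870624] 43.324228828670684
rim z 158.88608272823092 mid [610.7885216  236.27962508 177.66066574] [45.72796222 68.08397471 56.72719538]
```

View pics/c4.png

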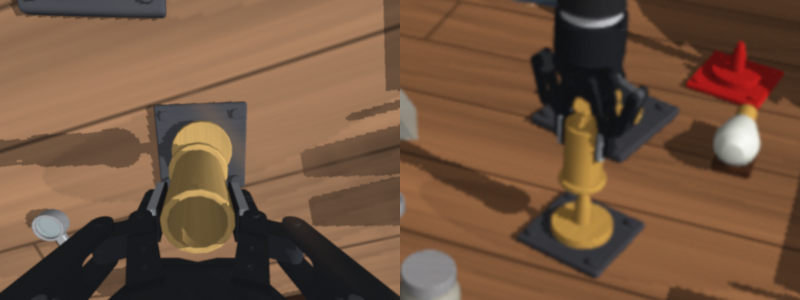

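The sleeve hangs just above the spigot, and the scene crop shows the spigot at (584,205) under the foot. I'm lowering it gently with a 2 mm correction.

Call:
carry_out(motion=[[0,0.002,0,0,0,0,-1],[0,0.002,0.005,0,0,0,-1],[0,0.002,0.01,0,0,0,-1],[0,0.002,0.016,0,0,0,-1],[0,0.002,0.022,0,0,0,-1],[0,0.002,0.028,0,0,0,-1],[0,0.002,0.028,0,0,0,-1]])

```text
t: 8.3
position: [613.6, 240.0, 94.4]
eef_rot: [-3.14, -0.003, 2.851]
ft_force: [-0.5, -0.7, -3.3]
gripper_width: 43.0
```

Call:
carry_out(motion=[[0,0,0.006,0,0,0,-1],[0,0,0.012,0,0,0,-1],[0,0,0.018,0,0,0,-1],[0,0,0.023,0,0,0,-1],[0,0,0.023,0,0,0,-1]])

```text
t: 8.8
position: [613.9, 240.1, 71.8]
eef_rot: [-3.14, -0.002, 2.851]
ft_force: [0.3, 0.0, -2.3]
gripper_width: 43.6
```

Call:
carry_out(motion=[[0,0,0.002,0,0,0,-1],[0,0,0.004,0,0,0,-1],[0,0,0.005,0,0,0,-1],[0,0,0.005,0,0,0,-1]])

```text
t: 9.2
position: [614.7, 240.3, 68.2]
eef_rot: [-3.142, -0.0, 2.851]
ft_force: [-0.2, 0.3, -2.4]
gripper_width: 43.2
```

Call:
carry_out(motion=[[0,0,0.001,0,0,0,-1],[0,0,0.002,0,0,0,-1],[0,0,0.002,0,0,0,-1]])

```text
t: 9.5
position: [614.6, 240.3, 66.1]
eef_rot: [-3.141, -0.0, 2.851]
ft_force: [0.0, 0.3, -2.0]
gripper_width: 43.3
```

Call:
carry_out(motion=[[0,0,0.001,0,0,0,-1],[0,0,0.0015,0,0,0,-1],[0,0,0.0015,0,0,0,-1]])

```text
t: 9.8
position: [614.6, 240.3, 64.6]
eef_rot: [-3.141, -0.0, 2.851]
ft_force: [0.2, -0.1, -3.0]
gripper_width: 43.4
```

Call:
carry_out(motion=[[0,0,0.0005,0,0,0,-1],[0,0,0.001,0,0,0,-1],[0,0,0.001,0,0,0,-1]])

```text
t: 10.1
position: [614.8, 240.4, 64.5]
eef_rot: [3.141, 0.0, 2.851]
ft_force: [-1.1, 0.3, 0.9]
gripper_width: 43.2
```

Contact at the expected height, so I'm releasing.

Call:
carry_out(motion=[[0,0,0.0005,0,0,0,-1],[0,0,0.0005,0,0,0,0.2],[0,0,0.0005,0,0,0,0.6],[0,0,0.0005,0,0,0,1],[0,0,0.0005,0,0,0,1],[0,0,0.0005,0,0,0,1],[0,0,0.0005,0,0,0,1],[0,0,0.0005,0,0,0,1]])

```text
t: 10.9
position: [614.7, 240.3, 63.3]
eef_rot: [3.142, 0.0, 2.851]
ft_force: [-0.7, -0.7, -0.5]
gripper_width: 85.1
```

Call:
carry_out(motion=[[0,0,-0.01,0,0,0,1],[0,0,-0.03,0,0,0,1],[0,0,-0.06,0,0,0,1],[0,0,-0.09,0,0,0,1],[0,0,-0.12,0,0,0,1],[0,0,-0.14,0,0,0,1],[0,0,-0.14,0,0,0,1],[0,0,-0.14,0,0,0,1]])

```text
t: 11.7
position: [615.1, 240.4, 203.9]
eef_rot: [3.141, 0.001, 2.851]
ft_force: [0.1, -0.2, -0.3]
gripper_width: 86.0
```

```bash
python3 - <<'E'
from h import *
st=r.state(); print(st['t'],st['position'],st['ft_force'],st['gripper_width'])
im,d=cams.snapshot('wrist'); w=cloud('wrist',d,st)
p=w[(np.hypot(w[...,0]-612,w[...,1]-239)<35)&(w[...,2]>94)&(w[...,2]<112)]
print('rim',len(p),np.median(p[:,2]),np.percentile(p[:,2],[5,95]),(p.min(0)+p.max(0))/2,np.ptp(p,axis=0))
im2,d2=cams.snapshot('scene'); w2=cloud('scene',d2)
p=w2[(np.hypot(w2[...,0]-615,w2[...,1]-242)<35)&(w2[...,2]>90)&(w2[...,2]<115)]
print('scene rim',len(p),np.percentile(p[:,2],[50,95,100]),(p.min(0)+p.max(0))/2)
for n,x,y in [('short',516,-166),('prism',521,-48)]:
    z1=cloud('scene',np.load('scene1.npz')['d'])
    for ww in (z1,w2):
        q=ww[(np.hypot(ww[...,0]-x,ww[...,1]-y)<50)&(ww[...,2]>12)]; print(n,len(q),q.mean(0))
cv2.imwrite('pics/c5.png',np.hstack([cv2.resize(im,(400,300)),cv2.resize(im2[180:345,270:490],(400,300),interpolation=2)]))
E
```

```text
11.7 [615.10091332 240.43764264 203.90750964] [ 0.09416174 -0.24639754 -0.34341687] 85.98434523310291
rim 1160 101.65493243291976 [ 95.76063832 102.98750314] [613.5449793  240.73300306  98.87645818] [43.65757948 43.52628469  9.7108303 ]
scene rim 260 [ 98.86642318 104.30466563 105.5208081 ] [617.33562264 244.05757602  97.7692236 ]
short 281 [ 509.17039114 -167.17805345   28.82915694]
short 283 [ 509.05764287 -167.26818437   28.45774325]
prism 430 [519.20509921 -46.50701181  37.71820131]
prism 428 [519.06734096 -46.65909364  37.66455447]
```

View pics/c5.png

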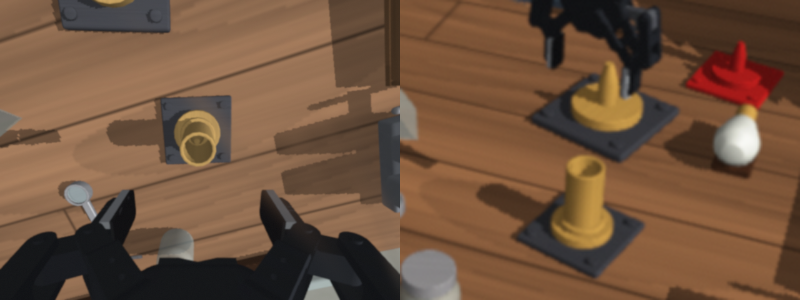

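The sleeve stands upright on the flange, at wrist crop pixel (198,140) and scene crop pixel (585,200). Its rim is at 101.7 mm against 102 mm expected, and the gripper is clear.

```bash
python3 -c "
from station import r
r.hand_in(); print(r.state()['t'])"
```

```text
the job is handed in; nothing more can be done
the job is handed in; nothing more can be done
```

The tall brass sleeve is seated upright on the smaller grey socket, and the job is handed in. I held it until its foot touched the flange, then opened the gripper and raised it clear. All of this took about 12 s of the 40 s allowed.

- **Seating:** after release the wrist camera put the rim at 101.7 mm, against 102 mm expected. Its centre was at (613.5, 240.7), within about 2 mm of the spigot.
- **Bystanders:** the short sleeve and the prism had moved no more than about 0.2 mm sideways, which is within camera noise.
- **Forces:** the highest force in the readings was 13 N, while the gripper was closing. Lowering onto the flange read only a few newtons.
- **Disagreement:** the scene camera puts things about 4 mm off from the wrist camera. That offset was there from the start, so I relied on the wrist camera.

No check failed.

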